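# Set the hub stand's sprung cheeks to the half-open catch

## Robot

A 6-joint arm with a two-finger parallel gripper is mounted at the origin on the work surface. World frame = base frame: x ahead of the robot, y to its left, z up, the work surface at z = 0. Lengths are in mm, angles in rad, forces in N, time in s.
With the tool pointing down it reaches from about 350 to 975 mm from the base axis. Payload 7.1 kg.
Tool frame: the origin (TCP) lies between the finger pads; the fingertips stand 8 mm ahead of it and the grasp point (between the pads) lies 11 mm behind it; x points along the fingers, y is the direction in which the jaws open and shut, and the axes are right-handed (so a half turn about x gives the same grasp; the last joint's range is limited). The gripper opens to 88 mm and grips with 3 to 60 N. Pads are 20 mm wide; open, the fingers measure 115 mm over their backs; the gripper's body (75 mm by 178 mm) begins 61 mm behind the grasp point.
Start: joints at [1.209, 0.423, 1.63, -0, 1.089, -0.019], TCP at [210.046, 588.63, 230.675] pointing down, gripper open.
Joint ranges: [-3, 3], [-0.9, 2.11], [0.09, 2.58], [-1.31, 4.45], [0.11, 2.69], [-2.54, 2.54]. Speed limits (rad/s): [2.39, 2.39, 3.01, 3.14, 3.14, 3.14].

## Interface

Orientations are given as a rotation vector (axis times angle).
In Python, from workcell import ctrl gives the robot as it stands.
- The arm moves only by the tool apply_moves, never from a script. Its argument "increments" is a list of rows, each an object with "gripper": the opening in per cent of the stroke, from 0 (shut) to 100 (fully open); "delta_pos": the shift along the tool's x, y, z in cm, a list of three; "dr": the turn, a rotation vector about the tool's x, y, z in rad, a list of three. In form: [{"gripper": gripper, "delta_pos": [dx, dy, dz], "dr": [ax, ay, az]}, ...]. A call has exactly 5 rows; each row shifts and turns the commanded pose from where the row before left it, along the tool's axes as they then stand; what a row does not reach is not made up. A row lasts 1/12 s, in which the tool goes at most 41.7 mm and 7.16 degrees, less where a joint would pass 70% of its speed; a pose out of reach is approached as far as the arm can. A call with a gripper value outside its range is refused whole. The fingers move at their own pace and stop on an object; the grip force is fixed at half the most. Time passes only in rows, so rows that do not move let the fingers close, or fill a call up. It gives the time, the measured TCP pose, the force and the opening at its end, in the units of the state.
- ctrl.get_obs(): the state, without advancing time (a new reading comes with each control period).
- ctrl.get_image(name): name is "scene" or "top" or "wrist"; returns a dict with "img" (480x640x3 uint8, red, green, blue), "range_z" (480x640 float32, mm along the optical axis (not along the pixel's ray), 0 where there is no reading), "mtx" (3x3 intrinsics, pixels), "rvec" (rotation vector, rad) and "tvec" (3), from world to camera coordinates, as OpenCV has them. Camera axes: x right, y down, z forward; pixel columns grow to the right and rows downward; lengths in mm; the calibration is good to about 2 mm. A picture is of the moment at which its call begins.
- ctrl.close_job(): hands the job in, once; it reports no verdict.
The state is a dict: "t": time; "qpos": joint angles; "qvel": joint speeds; "joint_torque": joint torques, N m; "ee_pos": TCP position; "orientation": TCP orientation; "ft_force": force on the tool from outside, world axes, zero at the start; "moment": the same for the moment, N m; "width": finger opening in mm.
Only numpy, scipy, OpenCV 4.12 (cv2) and the standard library are available. Lean on these libraries where they do the work, as an engineer would, in place of code of your own. Each camera call takes 0.05 s, during which the arm holds its last target. There are 200 camera calls.

## Task

Get the bicycle hub stand ready to take a hub: push each of its two sprung cheeks outward, away from the middle of the stand, until it has gone past its spring-loaded stop pin, then let it go so that it springs back and stays caught half-way open on the pin. Do this to both cheeks, in either order, and leave the loose things on the bench where they are.

Things in the scene. Friction and masses are not known exactly. Their poses are not given: they have to be found in the camera images.
- stand_mid (a point): Midway between the two upright cheeks of the hub stand, 115 mm above the bench, level with the cheeks' tops. y: the cheeks' sliding line (+y to the left cheek); x: across, to the stop pins' side; z up. The stand is a fixed grey base 140 x 316 x 20 mm. Between the cheeks is only a low block, top 40 mm above the bench; apart from the cheeks nothing on it is higher than 60 mm.
- left_face (a point): Point to push on the left cheek, along +y: mid-line of its flat inner face, 85 mm above the bench, 30 mm below its top. The cheek is an upright steel plate 38 mm wide, 12 mm thick, with an axle slot 10 mm wide, 20 mm deep in its top edge, on an aluminium foot (top at 50 mm) reaching outward. The two inner faces are 80 mm apart at rest. Axes as stand_mid.
- right_face (a point): The same point on the right cheek, the left one's mirror image; pushed along -y, away from the left cheek. Axes as stand_mid.
- left_cheek (a joint): Outward slide of the left cheek, m: 0 at rest, 0.044 at its end stop. A spring presses it inward, 6 N at rest to 12 N at the end, with a few N more as its tooth forces the stop pin aside from 0.004 to 0.024. Past about 0.026 the pin springs out behind the tooth; let go then, it returns to about 0.024 and stays. Let go sooner, it goes back to 0.
- right_cheek (a joint): The same for the right cheek, also growing outward from 0 to 0.044.
- left_pin (a joint): How far the left stop pin is pressed back, m: 0 sprung out, about 0.006 as the cheek's tooth passes it, limit 0.009. A level steel bar 10 mm wide beside the cheek's foot, 37 mm above the bench, with a round black knob behind its housing. The cheek's tooth works it; it need not be touched.
- right_pin (a joint): The same for the right stop pin.
- hub: Loose bystander: aluminium hub shell standing on end, 60 mm across the flanges, 74 mm high; origin at the centre of its underside. On the bench to the left of the stand.
- tub: Loose bystander: white grease tub, 72 mm across, 58 mm high; origin at the centre of its underside. On the bench to the left of the stand.
- wrench: Loose bystander: steel wrench 160 mm long lying flat on the bench to the right of the stand; origin at its underside near the middle, x along its length.

How it is judged (in metres and radians):
At the end, for the whole second after the job is handed in: Both cheeks are at rest on their stop pins, each 24 mm (21 to 27 mm) out from its shut position, with both pins sprung out (within 2 mm) (value of joint left_cheek between 0.021 and 0.027 m and value of joint right_cheek between 0.021 and 0.027 m and value of joint each of left_pin, right_pin below 0.002 m and velocity of joint left_cheek between -0.005 and 0.005 m/s and velocity of joint right_cheek between -0.005 and 0.005 m/s); the robot touches nothing.
It fails at once if the hub is moved (more than 20 mm) or tipped (distance of hub from where it was at the start of the episode above 0.02 m or angle between hub's own z axis and vertical above 0.4 rad).
It fails at once if the grease tub is moved (more than 20 mm) or tipped (distance of tub from where it was at the start of the episode above 0.02 m or angle between tub's own z axis and vertical above 0.4 rad).
It fails at once if the wrench is moved (more than 20 mm) (distance of wrench from where it was at the start of the episode above 0.02 m).
It also fails if it takes over 42 s, if anything falls off the work surface, if the arm or the gripper's body presses on something with over 40 N, if the wrist force passes 120 N, or if a joint passes its speed limit or range.

## Working session

There is one attempt and no reset: what is moved stays moved. The work goes in short steps, Python scripts to look and compute and a tool call to move; the robot and the scene stay as the last step left them, time stands still between calls to the robot, and variables do not carry over. Pictures are saved under pics/ and viewed, about 8 in all and at most 12, crops included, and the job is handed in when it is done.

Besides the shell and the picture viewer there is one more tool, called as a command line: name --argument value ..., lists and objects as JSON in quotes. apply_moves: Moves the arm, as the interface text tells. Its arguments: {"type":"object","properties":{"increments":{"type":"array","items":{"type":"object","properties":{"gripper":{"type":"number"},"delta_pos":{"type":"array","items":{"type":"number"}},"dr":{"type":"array","items":{"type":"number"}}}}}},"required":["increments"]}

```bash
mkdir -p pics
cat > h.py <<'E'
import numpy as np, cv2
from workcell import ctrl
def cloud(d):
    R,_=cv2.Rodrigues(np.array(d["rvec"],float)); t=np.array(d["tvec"],float).ravel(); K=np.array(d["mtx"])
    v,u=np.mgrid[:480,:640]; z=d["range_z"]
    P=np.stack([(u-K[0,2])/K[0,0]*z,(v-K[1,2])/K[1,1]*z,z],-1)
    W=(P-t)@R; W[z==0]=np.nan
    return W
def save(d,n): cv2.imwrite("pics/"+n,d["img"][:,:,::-1])
E
python3 - <<'E'
from h import *
print(ctrl.get_obs())
for n in("top","scene"):
    d=ctrl.get_image(n); save(d,n+"1.png"); W=cloud(d); np.savez(n+".npz",W=W,img=d["img"])
    R,_=cv2.Rodrigues(np.array(d["rvec"],float)); print(n,-R.T@np.array(d["tvec"]).ravel(),d["mtx"][0,0])
E
```

```text
{'t': 0.0, 'qpos': array([ 1.20901015e+00,  4.23848704e-01,  1.63069489e+00, -2.92502776e-05,
        1.08856580e+00, -1.90200394e-02]), 'qvel': array([ 0.00052041, -0.00011968,  0.00170118, -0.00045458,  0.00030864,
        0.00031626]), 'joint_torque': array([ 8.53808979e-05, -5.44632518e+01, -2.73675352e+01,  6.43947744e-02,
        2.26278871e-02, -1.28284523e-04]), 'ee_pos': array([209.86202517, 588.13889   , 229.89484607]), 'orientation': array([ 0.26779018,  1.55427296, -0.27014684]), 'ft_force': array([-0.39307515, -0.19413048,  0.13009127]), 'moment': array([ 0.02783094, -0.0329825 ,  0.00557648]), 'width': 88.27031655217957}
top [ 417.88544702    4.29645635 1234.16661597] 510.3172222068134
scene [ 1.54440464e+03 -9.20501671e-01  1.05437550e+03] 603.5629185101208
```

View pics/top1.png

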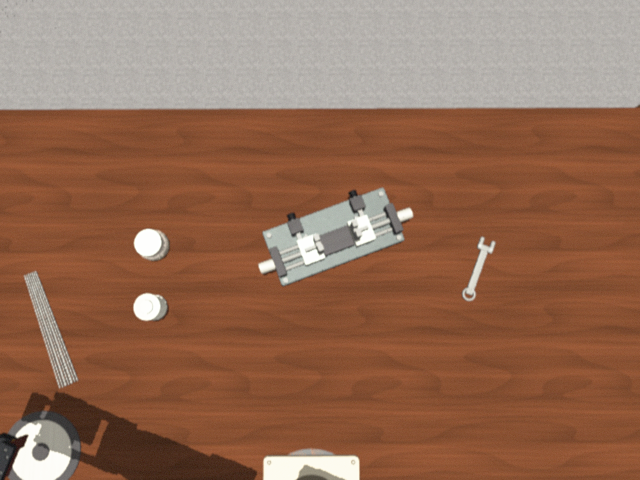

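View pics/scene1.png

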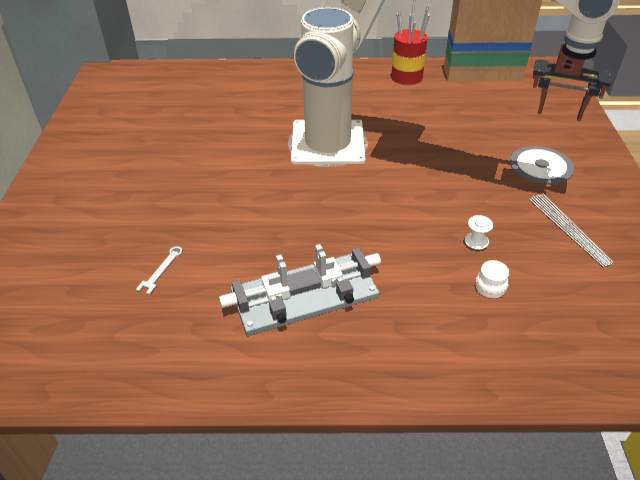

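The top view shows the stand centred near (336,238), long axis tilted about 20°, with the pins on the far (+x) side. The tub and hub are at (150,245) and (150,307), the wrench is at (478,268). The scene view shows the two cheeks standing at (282,272) and (320,262).

Run:
```python
from h import *
for n,box in(("top",(180,300,250,430)),("scene",(220,340,210,400))):
    W=np.load(n+".npz")["W"]; a,b,c,e=box; S=W[a:b,c:e].reshape(-1,3); S=S[~np.isnan(S[:,0])]
    T=S[(S[:,2]>95)&(S[:,2]<125)]; print(n,len(T),T[:,2].max())
    _,l,cc=cv2.kmeans(T[:,:2].astype(np.float32),2,None,(3,50,.1),5,cv2.KMEANS_PP_CENTERS)
    for k in(0,1):
        q=T[l.ravel()==k]; print(len(q),q.mean(0),q.min(0),q.max(0),cv2.minAreaRect(q[:,:2].astype(np.float32)))
    m=(S[:,2]>14)&(S[:,2]<26); B=S[m]; r=cv2.minAreaRect(B[:,:2].astype(np.float32)); print("base",len(B),r,B[:,2].mean())
    print("heights",np.histogram(S[:,2],bins=range(-10,140,10))[0])
```

```text
top 200 121.98392960255563
104 [ 618.54775906 -103.84280063  111.27715627] [ 599.9019975  -116.15844146   95.29347175] [637.64619128 -92.85848691 121.9839296 ] ((619.212646484375, -104.08060455322266), (38.09389877319336, 12.117962837219238), 21.37253761291504)
96 [586.92877675 -17.96715148 111.97748474] [567.58852283 -29.28197099  95.06775651] [606.50843768  -7.12943588 120.08068074] ((587.0162353515625, -18.239139556884766), (38.11404800415039, 11.897320747375488), 20.110017776489258)
base 4111 ((617.8128662109375, -56.43083190917969), (141.20562744140625, 316.5606994628906), 20.30374526977539) 20.624002310255094
heights [5290 8203 1676 2724  575 1302 1334   78   84   17   57   22  146    2]
scene 233 117.22958377180363
117 [ 623.55476108 -103.33859287  107.84596934] [ 600.06879601 -115.68370958   95.25239991] [642.21118238 -91.63052365 116.32041281] ((621.3540649414062, -103.1218490600586), (42.18638610839844, 12.65217113494873), 20.224349975585938)
116 [590.44502934 -17.95749969 107.42174736] [568.76091301 -29.5280488   95.20170869] [608.4164438   -6.79753693 117.22958377] ((588.3125, -17.738264083862305), (43.563087463378906, 12.42376708984375), 21.460235595703125)
base 3002 ((628.2001342773438, -67.92575073242188), (153.02700805664062, 345.3706970214844), 20.394634246826172) 18.202242208271187
heights [13131  2278  2675   911  1084  1280   767   151    93    56    72    91
   107     0]
```

```bash
cat >> h.py <<'E'
from scipy.spatial.transform import Rotation as Ro
yaw=np.radians(20.4); EY=np.array([-np.sin(yaw),np.cos(yaw),0]); EX=np.array([np.cos(yaw),np.sin(yaw),0]); EZ=np.array([0,0,1.])
MID=np.array([603.4,-61,115.])
def goal():
    c=[np.stack([-EZ,s*EY,np.cross(-EZ,s*EY)],1) for s in(1,-1)]
    R=Ro.from_rotvec(ctrl.get_obs()["orientation"])
    return min((Ro.from_matrix(x) for x in c),key=lambda g:(R.inv()*g).magnitude())
def rep(target=None):
    o=ctrl.get_obs(); R=Ro.from_rotvec(o["orientation"]); g=goal(); p=np.array(o["ee_pos"])
    print("t",o["t"],"p",p.round(1),"stand xyz",[round(float(a@(p-MID)),1) for a in(EX,EY,EZ)],"F",o["ft_force"].round(1),"w",round(o["width"],1),"q",np.round(o["qpos"],2))
    print("axes\n",R.as_matrix().round(3),"\nrot left",(R.inv()*g).as_rotvec().round(4))
    if target is not None: print("delta in goal tool axes cm",(g.inv().apply(np.array(target)-p)/10).round(2))
E
python3 - <<'E'
from h import *
rep(MID+[0,0,100])
o=ctrl.get_obs(); print(goal().as_matrix().round(3))
E
```

```text
t 0.1 p [209.9 588.2 230. ] stand xyz [-142.5, 745.6, 115.0] F [-0.1  0.2  0.2] w 87.8 q [ 1.21  0.42  1.63 -0.    1.09 -0.02]
axes
 [[-0.     0.336  0.942]
 [-0.001  0.942 -0.336]
 [-1.    -0.001 -0.   ]] 
rot left [-6.988e-01 -5.000e-04  1.300e-03]
delta in goal tool axes cm [  1.5  -74.56  14.25]
[[ 0.    -0.349  0.937]
 [ 0.     0.937  0.349]
 [-1.     0.     0.   ]]
```

apply_moves --increments '[{"gripper":0,"delta_pos":[0,0,0],"dr":[-0.12,0,0]},{"gripper":0,"delta_pos":[0,0,0],"dr":[-0.12,0,0]},{"gripper":0,"delta_pos":[0,0,0],"dr":[-0.12,0,0]},{"gripper":0,"delta_pos":[0,0,0],"dr":[-0.12,0,0]},{"gripper":0,"delta_pos":[0,0,0],"dr":[-0.12,0,0]}]'

```text
t: 0.52
ee_pos: [209.9, 588.3, 230.2]
orientation: [-0.207, 1.561, 0.206]
ft_force: [-0.4, 0.1, 0.3]
width: 58.0
```

apply_moves --increments '[{"gripper":0,"delta_pos":[0,0,0],"dr":[-0.099,0,0]},{"gripper":0,"delta_pos":[0,-3.5,0.7],"dr":[0,0,0]},{"gripper":0,"delta_pos":[0,-3.5,0.7],"dr":[0,0,0]},{"gripper":0,"delta_pos":[0,-3.5,0.7],"dr":[0,0,0]},{"gripper":0,"delta_pos":[0,-3.5,0.7],"dr":[0,0,0]}]'

```text
t: 0.93
ee_pos: [285.3, 465.7, 230.2]
orientation: [-0.281, 1.553, 0.28]
ft_force: [0.3, 0.6, 0.1]
width: 25.2
```

```bash
python3 -c "
from h import *
rep(MID+[0,0,100])"
```

```text
t 0.9333 p [285.3 465.7 230.2] stand xyz [-114.5, 604.5, 115.2] F [0.3 0.6 0.1] w 25.2 q [ 1.    0.31  1.81 -0.    1.03 -0.93]
axes
 [[-0.    -0.35   0.937]
 [-0.001  0.937  0.35 ]
 [-1.    -0.001 -0.001]] 
rot left [ 0.001  -0.0006  0.0006]
delta in goal tool axes cm [  1.52 -60.45  11.45]
```

apply_moves --increments '[{"gripper":0,"delta_pos":[0,-4,0.76],"dr":[0,0,0]},{"gripper":0,"delta_pos":[0,-4,0.76],"dr":[0,0,0]},{"gripper":0,"delta_pos":[0,-4,0.76],"dr":[0,0,0]},{"gripper":0,"delta_pos":[0,-4,0.76],"dr":[0,0,0]},{"gripper":0,"delta_pos":[0,-4,0.76],"dr":[0,0,0]}]'

```text
t: 1.35
ee_pos: [390.9, 291.1, 230.6]
orientation: [-0.28, 1.553, 0.28]
ft_force: [0.1, 0.9, 0.3]
width: 0.4
```

apply_moves --increments '[{"gripper":0,"delta_pos":[0,-4,0.76],"dr":[0,0,0]},{"gripper":0,"delta_pos":[0,-4,0.76],"dr":[0,0,0]},{"gripper":0,"delta_pos":[0,-4,0.76],"dr":[0,0,0]},{"gripper":0,"delta_pos":[0,-4,0.76],"dr":[0,0,0]},{"gripper":0,"delta_pos":[0,-4,0.76],"dr":[0,0,0]}]'

```text
t: 1.77
ee_pos: [496.3, 116.8, 230.6]
orientation: [-0.279, 1.553, 0.279]
ft_force: [1.1, 1.3, 0.2]
width: 0.6
```

apply_moves --increments '[{"gripper":0,"delta_pos":[0,-4,0.76],"dr":[0,0,0]},{"gripper":0,"delta_pos":[0,-4,0.76],"dr":[0,0,0]},{"gripper":0,"delta_pos":[0,-4,0.76],"dr":[0,0,0]},{"gripper":0,"delta_pos":[0,-4,0.76],"dr":[0,0,0]},{"gripper":0,"delta_pos":[0,0,0],"dr":[0,0,0]}]'

```text
t: 2.18
ee_pos: [583.3, -26.0, 230.6]
orientation: [-0.278, 1.551, 0.274]
ft_force: [1.1, -0.4, 0.7]
width: 0.6
```

```bash
python3 -c "
from h import *
rep(MID+[0,0,100])
d=ctrl.get_image('wrist'); save(d,'wrist1.png')
W=cloud(d); T=W[(W[...,2]>100)&(W[...,2]<122)]; q=T-MID; q=q[(abs(q@EX)<40)&(abs(q@EY)<70)]
for s in(1,-1):
    k=q[(q@EY)*s>25]; print(s,len(k),(k@EX).min() if len(k) else 0,(k@EX).max() if len(k) else 0,np.percentile(k@EY,[1,50,99]) if len(k) else 0)
"
```

```text
t 2.1833 p [583.3 -26.  230.6] stand xyz [-6.6, 39.8, 115.6] F [ 1.1 -0.4  0.7] w 0.6 q [-0.06  0.36  1.72 -0.    1.05 -1.99]
axes
 [[ 0.002 -0.345  0.939]
 [-0.002  0.939  0.345]
 [-1.    -0.003  0.002]] 
rot left [-0.004   0.0017  0.0025]
delta in goal tool axes cm [ 1.56 -3.98  0.66]
1 744 -21.384248509823866 17.540891638791187 [41.28109913 46.65283418 52.46233428]
-1 940 -21.09432666322775 17.24971036511033 [-50.96794295 -43.57355451 -38.68383947]
```

View pics/wrist1.png

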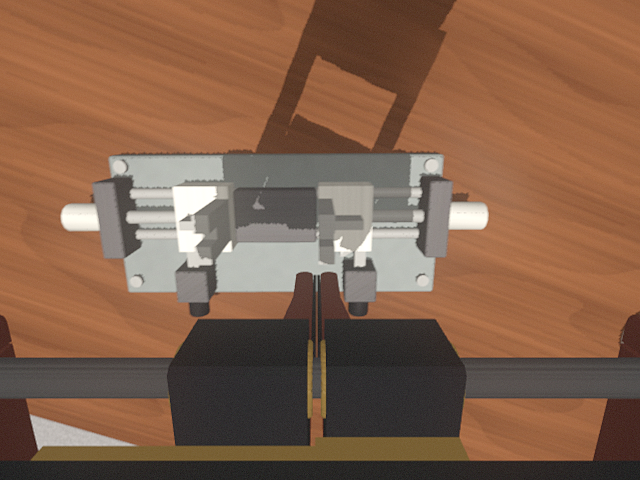

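The wrist view shows the closed fingers above the stand. The cheeks sit at (212,225) and (330,225), and their measured inner faces lie about 80 mm apart, which agrees with the top view to 1–2 mm. I'll centre between them and descend.

apply_moves --increments '[{"gripper":0,"delta_pos":[0,-2.0,0.3],"dr":[-0.004,0,0]},{"gripper":0,"delta_pos":[0,-1.9,0.3],"dr":[0,0.002,0.002]},{"gripper":0,"delta_pos":[0,0,0],"dr":[0,0,0]},{"gripper":0,"delta_pos":[3,0,0],"dr":[0,0,0]},{"gripper":0,"delta_pos":[3,0,0],"dr":[0,0,0]}]'

```text
t: 2.65
ee_pos: [600.0, -54.0, 171.6]
orientation: [-0.282, 1.551, 0.283]
ft_force: [0.6, 0.4, -1.0]
width: 0.3
```

```bash
python3 -c "
from h import *
rep(MID+[0,0,-32])"
```

```text
t 2.65 p [600.  -54.  171.6] stand xyz [-0.8, 7.7, 56.6] F [ 0.6  0.4 -1. ] w 0.3 q [-0.11  0.46  1.72  0.    0.95 -2.04]
axes
 [[ 0.001 -0.352  0.936]
 [ 0.001  0.936  0.352]
 [-1.     0.001  0.001]] 
rot left [ 0.0041  0.0015 -0.0006]
delta in goal tool axes cm [ 8.86 -0.77  0.08]
```

Centre to y' ≈ 1 and descend the remaining 88 mm.

apply_moves --increments '[{"gripper":0,"delta_pos":[0,-0.7,0],"dr":[0.004,0,0]},{"gripper":0,"delta_pos":[2.5,0,0],"dr":[0,0,0]},{"gripper":0,"delta_pos":[2.5,0,0],"dr":[0,0,0]},{"gripper":0,"delta_pos":[2.3,0,0],"dr":[0,0,0]},{"gripper":0,"delta_pos":[1.5,0,0],"dr":[0,0,0]}]'

```text
t: 3.07
ee_pos: [600.6, -60.6, 81.8]
orientation: [-0.278, 1.557, 0.282]
ft_force: [-0.2, 0.2, -0.4]
width: 0.5
```

apply_moves --increments '[{"gripper":0,"delta_pos":[0,0.5,0],"dr":[0,0,0]},{"gripper":0,"delta_pos":[0,0.5,0],"dr":[0,0,0]},{"gripper":0,"delta_pos":[0,0.5,0],"dr":[0,0,0]},{"gripper":0,"delta_pos":[0,0.5,0],"dr":[0,0,0]},{"gripper":0,"delta_pos":[0,0.3,0],"dr":[0,0,0]}]'

```text
t: 3.48
ee_pos: [593.9, -38.9, 84.2]
orientation: [-0.279, 1.553, 0.281]
ft_force: [-0.0, 1.5, 0.0]
width: 0.6
```

```bash
python3 -c "
from h import *
rep(MID+[0,0,-32])"
```

```text
t 3.4833 p [593.9 -38.9  84.2] stand xyz [-1.2, 24.0, -30.8] F [-0.   1.5  0. ] w 0.6 q [-0.09  0.58  1.78  0.    0.78 -2.01]
axes
 [[-0.001 -0.349  0.937]
 [ 0.001  0.937  0.349]
 [-1.     0.001 -0.   ]] 
rot left [ 0.0008 -0.0002 -0.0012]
delta in goal tool axes cm [ 0.12 -2.4   0.12]
```

apply_moves --increments '[{"gripper":0,"delta_pos":[0,0.3,0],"dr":[0,0,0]},{"gripper":0,"delta_pos":[0,0.3,0],"dr":[0,0,0]},{"gripper":0,"delta_pos":[0,0.2,0],"dr":[0,0,0]},{"gripper":0,"delta_pos":[0,0,0],"dr":[0,0,0]},{"gripper":0,"delta_pos":[0,0,0],"dr":[0,0,0]}]'

```text
t: 3.9
ee_pos: [591.6, -33.1, 83.5]
orientation: [-0.28, 1.553, 0.28]
ft_force: [0.3, -6.2, 1.6]
width: 0.1
```

apply_moves --increments '[{"gripper":0,"delta_pos":[0,0.4,0],"dr":[0,0,0]},{"gripper":0,"delta_pos":[0,0.4,0],"dr":[0,0,0]},{"gripper":0,"delta_pos":[0,0.4,0],"dr":[0,0,0]},{"gripper":0,"delta_pos":[0,0,0],"dr":[0,0,0]},{"gripper":0,"delta_pos":[0,0,0],"dr":[0,0,0]}]'

```text
t: 4.32
ee_pos: [587.5, -22.4, 83.5]
orientation: [-0.28, 1.553, 0.279]
ft_force: [1.0, -7.8, 1.7]
width: 0.6
```

```bash
python3 -c "
from h import *
rep(MID+[0,0,-32])"
```

```text
t 4.3167 p [587.5 -22.4  83.5] stand xyz [-1.4, 41.7, -31.5] F [ 1.  -7.8  1.7] w 0.6 q [-0.06  0.57  1.8  -0.    0.77 -1.98]
axes
 [[-0.    -0.349  0.937]
 [-0.001  0.937  0.349]
 [-1.    -0.001 -0.   ]] 
rot left [ 0.0004 -0.0004  0.0005]
delta in goal tool axes cm [ 0.05 -4.17  0.14]
```

apply_moves --increments '[{"gripper":0,"delta_pos":[0,0.5,0],"dr":[0,0,0]},{"gripper":0,"delta_pos":[0,0.5,0],"dr":[0,0,0]},{"gripper":0,"delta_pos":[0,0.5,0],"dr":[0,0,0]},{"gripper":0,"delta_pos":[0,0.6,0],"dr":[0,0,0]},{"gripper":0,"delta_pos":[0,0,0],"dr":[0,0,0]}]'

```text
t: 4.73
ee_pos: [580.2, -2.6, 83.5]
orientation: [-0.281, 1.553, 0.279]
ft_force: [1.1, -8.3, 1.6]
width: 0.4
```

```bash
python3 -c "
from h import *
rep()
d=ctrl.get_image('wrist'); save(d,'wrist2.png')"
```

```text
t 4.7333 p [580.2  -2.6  83.5] stand xyz [-1.4, 62.9, -31.5] F [ 1.1 -8.3  1.6] w 0.4 q [-0.02  0.56  1.81 -0.    0.76 -1.95]
axes
 [[-0.    -0.349  0.937]
 [-0.001  0.937  0.349]
 [-1.    -0.001 -0.   ]] 
rot left [ 0.0008 -0.0003  0.0009]
```

View pics/wrist2.png

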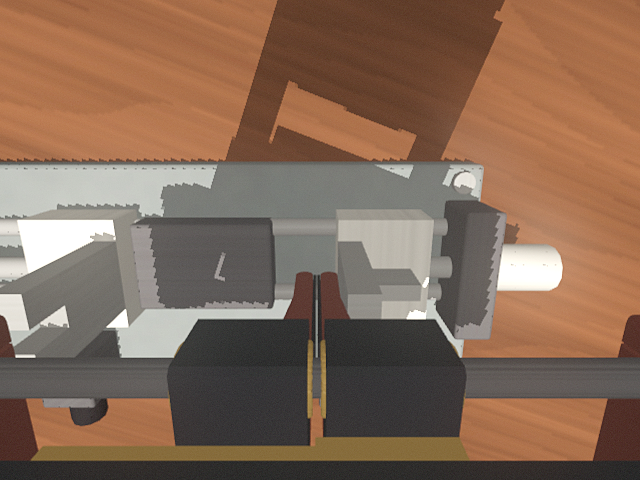

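The wrist view shows the left foot (337–433, 210–340) pushed well away from the centre block, with the right cheek still at rest. I'll add 2 mm for margin, back off and look at it.

apply_moves --increments '[{"gripper":0,"delta_pos":[0,0.2,0],"dr":[0,0,0]},{"gripper":0,"delta_pos":[0,0,0],"dr":[0,0,0]},{"gripper":0,"delta_pos":[0,-0.5,0],"dr":[0,0,0]},{"gripper":0,"delta_pos":[0,-0.5,0],"dr":[0,0,0]},{"gripper":0,"delta_pos":[0,-0.5,0],"dr":[0,0,0]}]'

```text
t: 5.2
ee_pos: [584.4, -14.4, 83.3]
orientation: [-0.279, 1.554, 0.28]
ft_force: [0.3, 0.2, -0.6]
width: 0.6
```

apply_moves --increments '[{"gripper":0,"delta_pos":[0,-1.0,0],"dr":[0,0,0]},{"gripper":0,"delta_pos":[0,-1.0,0],"dr":[0,0,0]},{"gripper":0,"delta_pos":[0,-1.0,0],"dr":[0,0,0]},{"gripper":0,"delta_pos":[0,-1.0,0],"dr":[0,0,0]},{"gripper":0,"delta_pos":[0,-1.0,0],"dr":[0,0,0]}]'

```text
t: 5.62
ee_pos: [601.4, -61.4, 82.6]
orientation: [-0.278, 1.555, 0.281]
ft_force: [0.2, 0.4, -0.2]
width: 0.2
```

```bash
cat >> h.py <<'E'
def cheeks(cam="top"):
    d=ctrl.get_image(cam); W=cloud(d)-MID; x,y,z=W@EX,W@EY,W[...,2]
    for s in(1,-1):
        m=(z>-15)&(z<8)&(abs(x)<23)&(s*y>20)&(s*y<100)
        print(cam,"cheek",s,m.sum(),"y median",np.median(y[m]).round(1),np.percentile(y[m],[2,98]).round(1))
    return d
E
python3 -c "
from h import *
rep(); cheeks('wrist'); cheeks('top'); cheeks('scene')"
```

```text
t 5.6167 p [601.4 -61.4  82.6] stand xyz [-2.0, 0.3, -32.4] F [ 0.2  0.4 -0.2] w 0.2 q [-0.12  0.59  1.76  0.    0.8  -2.05]
axes
 [[-0.003 -0.349  0.937]
 [ 0.001  0.937  0.349]
 [-1.     0.002 -0.002]] 
rot left [-0.     -0.0021 -0.0021]
wrist cheek 1 3261 y median 68.3 [64.1 76.2]
wrist cheek -1 1965 y median -44.6 [-51.2 -39.1]
  return _methods._mean(a, axis=axis, dtype=dtype,
  ret = ret.dtype.type(ret / rcount)
Traceback (most recent call last):
  File "h.py", line 26, in cheeks
    print(cam,"cheek",s,m.sum(),"y median",np.median(y[m]).round(1),np.percentile(y[m],[2,98]).round(1))
                                                                    ~~~~~~~~~~~~~^^^^^^^^^^^^^
IndexError: index -1 is out of bounds for axis 0 with size 0
```

The left cheek is caught, about 24 mm out. I'll do the same on the right, to y' ≈ -62.5.

apply_moves --increments '[{"gripper":0,"delta_pos":[0,-0.8,0],"dr":[0,0,0]},{"gripper":0,"delta_pos":[0,-0.8,0],"dr":[0,0,0]},{"gripper":0,"delta_pos":[0,-0.4,0],"dr":[0,0,0]},{"gripper":0,"delta_pos":[0,-0.3,0],"dr":[0,0,0]},{"gripper":0,"delta_pos":[0,-0.4,0],"dr":[0,0,0]}]'

```text
t: 6.13
ee_pos: [610.6, -85.9, 82.6]
orientation: [-0.278, 1.555, 0.281]
ft_force: [-0.1, 0.6, -0.5]
width: 0.9
```

apply_moves --increments '[{"gripper":0,"delta_pos":[0,-0.4,0],"dr":[0,0,0]},{"gripper":0,"delta_pos":[0,-0.4,0],"dr":[0,0,0]},{"gripper":0,"delta_pos":[0,-0.4,0],"dr":[0,0,0]},{"gripper":0,"delta_pos":[0,-0.4,0],"dr":[0,0,0]},{"gripper":0,"delta_pos":[0,-0.4,0],"dr":[0,0,0]}]'

```text
t: 6.55
ee_pos: [616.5, -102.1, 82.5]
orientation: [-0.275, 1.557, 0.284]
ft_force: [-3.1, 10.4, 3.0]
width: 0.5
```

apply_moves --increments '[{"gripper":0,"delta_pos":[0,-0.5,0],"dr":[0,0,0]},{"gripper":0,"delta_pos":[0,-0.5,0],"dr":[0,0,0]},{"gripper":0,"delta_pos":[0,-0.5,0],"dr":[0,0,0]},{"gripper":0,"delta_pos":[0,0,0],"dr":[0,0,0]},{"gripper":0,"delta_pos":[0,0,0],"dr":[0,0,0]}]'

```text
t: 6.97
ee_pos: [622.0, -116.9, 82.5]
orientation: [-0.276, 1.557, 0.283]
ft_force: [-1.9, 7.8, 2.6]
width: 0.1
```

```bash
python3 -c "
from h import *
rep()"
```

```text
t 6.9667 p [ 622.  -116.9   82.5] stand xyz [-2.0, -58.9, -32.5] F [-1.9  7.8  2.6] w 0.1 q [-0.21  0.62  1.69  0.    0.83 -2.13]
axes
 [[-0.005 -0.349  0.937]
 [ 0.004  0.937  0.349]
 [-1.     0.005 -0.003]] 
rot left [ 0.0001 -0.003  -0.0049]
```

Past the pin by the force drop, at about 33 mm; 4 mm more, then back to the middle and up.

apply_moves --increments '[{"gripper":0,"delta_pos":[0,-0.4,0],"dr":[0,0,0]},{"gripper":0,"delta_pos":[0,0,0],"dr":[0,0,0]},{"gripper":0,"delta_pos":[0,0.5,0],"dr":[0,0,0]},{"gripper":0,"delta_pos":[0,0.5,0],"dr":[0,0,0]},{"gripper":0,"delta_pos":[0,0.5,0],"dr":[0,0,0]}]'

```text
t: 7.38
ee_pos: [618.7, -107.5, 82.6]
orientation: [-0.278, 1.555, 0.282]
ft_force: [0.1, -0.5, 0.6]
width: 0.6
```

apply_moves --increments '[{"gripper":0,"delta_pos":[0,1.0,0],"dr":[0,0,0]},{"gripper":0,"delta_pos":[0,1.0,0],"dr":[0,0,0]},{"gripper":0,"delta_pos":[0,1.0,0],"dr":[0,0,0]},{"gripper":0,"delta_pos":[0,1.0,0],"dr":[0,0,0]},{"gripper":0,"delta_pos":[0,0.6,0],"dr":[0,0,0]}]'

```text
t: 7.8
ee_pos: [602.2, -63.8, 82.6]
orientation: [-0.279, 1.555, 0.282]
ft_force: [0.3, 0.5, 0.8]
width: 0.5
```

apply_moves --increments '[{"gripper":0,"delta_pos":[0,0,0],"dr":[0,0,0]},{"gripper":0,"delta_pos":[-3,0,0],"dr":[0,0,0]},{"gripper":0,"delta_pos":[-3,0,0],"dr":[0,0,0]},{"gripper":0,"delta_pos":[-4,0,0],"dr":[0,0,0]},{"gripper":0,"delta_pos":[-4,0,0],"dr":[0,0,0]}]'

```text
t: 8.22
ee_pos: [602.7, -65.3, 223.6]
orientation: [-0.278, 1.557, 0.281]
ft_force: [0.6, -0.3, 0.1]
width: 0.1
```

apply_moves --increments '[{"gripper":0,"delta_pos":[0,0,-4],"dr":[0,0,0]},{"gripper":0,"delta_pos":[0,0,-4],"dr":[0,0,0]},{"gripper":0,"delta_pos":[0,0,0],"dr":[0,0,0]},{"gripper":0,"delta_pos":[0,0,0],"dr":[0,0,0]},{"gripper":0,"delta_pos":[0,0,0],"dr":[0,0,0]}]'

```text
t: 8.63
ee_pos: [528.9, -93.5, 223.3]
orientation: [-0.278, 1.554, 0.28]
ft_force: [0.9, 0.5, 0.4]
width: 0.5
```

```bash
python3 -c "
from h import *
rep(); d=cheeks('wrist'); save(d,'wrist3.png'); d=cheeks('scene'); cv2.imwrite('pics/scene3.png',cv2.resize(d['img'][200:350,130:530,::-1],None,fx=2,fy=2))"
```

```text
t 8.6333 p [528.9 -93.5 223.3] stand xyz [-81.1, -4.5, 108.3] F [0.9 0.5 0.4] w 0.5 q [-0.2   0.3   1.83  0.    1.01 -2.12]
axes
 [[-0.001 -0.348  0.937]
 [ 0.001  0.937  0.348]
 [-1.     0.001 -0.001]] 
rot left [-0.0005 -0.0006 -0.0012]
wrist cheek 1 240 y median 69.5 [64.6 76.4]
wrist cheek -1 222 y median -67.7 [-74.5 -62.7]
scene cheek 1 100 y median 69.1 [63.5 75.2]
scene cheek -1 101 y median -70.3 [-76.1 -64. ]
```

View pics/wrist3.png

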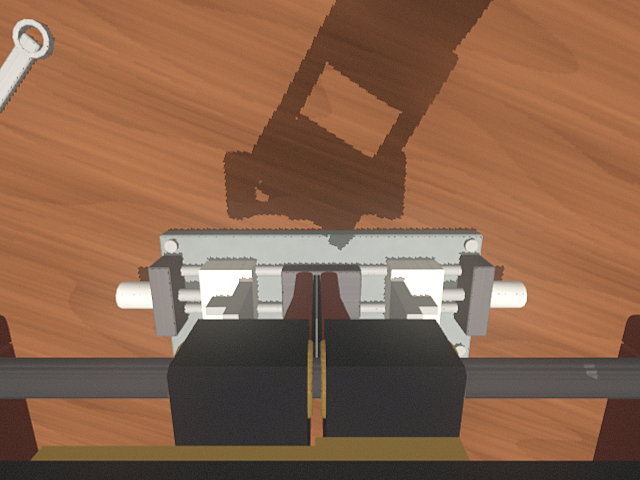

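View pics/scene3.png

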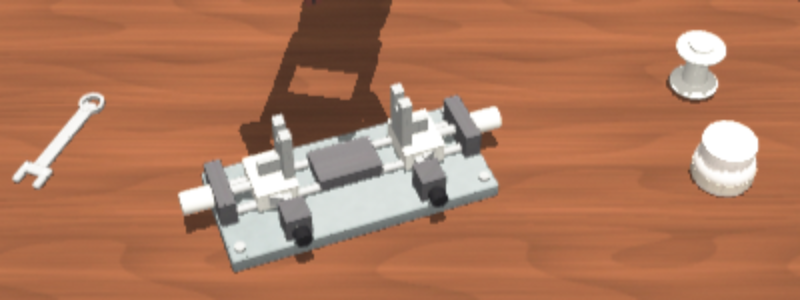

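In both views the two cheeks are held open evenly: feet at (228,285) and (415,285) in the wrist view, plates at (284,145) and (402,120) in the scene crop. The hub, tub and wrench have not moved.

```bash
python3 -c "
from h import *
print(ctrl.close_job())"
```

```text
the job is handed in; nothing more can be done
None
```

Both cheeks are now caught half-way open on their stop pins, and I handed the job in at about 8.7 s of the 42 s allowed. I pushed each one outward by about 37 mm with the closed fingertips, let it spring back, then raised the arm clear of the stand.

- **Cheek positions:** the last depth readings put the plates 137 mm (wrist camera) and 139 mm (scene camera) apart, centre to centre. They were 92 mm apart at rest, so each is about 23–24 mm out, inside the 21–27 mm window. The two cameras disagree by about 2 mm, which is within their calibration.
- **Stop pins:** I did not measure these directly. I take them to be sprung out because the cheeks stayed at about 24 mm once released.
- **Forces and contact:** the pushing force I read was about 11 N at most, and the wrist force was back to about 1 N of noise with the arm clear.
- **Loose things:** by eye, the hub, tub and wrench were where they started in the last scene picture.
- **Failed check:** one top-camera check of the cheeks gave no reading, probably because the arm was in the way. I used the scene camera for the final check instead.

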